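# Close the board test fixture with its pressure plate

### The arm

A 6-joint arm with a two-finger parallel gripper is mounted at the origin on a cart in front of the work surface, level with it; the furniture and walls round the work are solid. World frame = base frame: x ahead of the robot, y to its left, z up, the work surface at z = 0. Lengths are in m, angles in rad, forces in N, time in s.
With the tool pointing down it reaches from about 0.325 to 0.775 m from the base axis. Payload 9.3 kg.
Tool frame: the origin (TCP) lies on the centre line of the jaws, within the pads' length; the fingertips stand ahead of it and the grasp point (between the pads) lies 8 mm behind it (r.tcp_to_tips is the z of the fingertips in the tool frame, in m); z points along the fingers, y is the line along which they close (so a half turn about z gives the same grasp; the last joint's range is limited). The gripper opens to 85 mm and grips with 20 to 120 N. Pads are 22 mm wide; open, the fingers measure 114 mm over their backs; the gripper's body (76 mm by 85 mm) begins 54 mm behind the grasp point. The pads swing forward as they close: fully open they stand 13 mm farther back than shut.
Start: joints at [-1.261, 0.259, 0.021, 1.334, 0, 1.418], TCP at [0.246, -0.492, 0.242] pointing down, gripper open.
Joint ranges: [-3.04, 3.04], [-0.91, 1.82], [-1.04, 1.36], [-1.92, 1.95], [-1.52, 1.45], [-3.14, 3.14]. Speed limits (rad/s): [2.22, 2.22, 2.79, 3.14, 3.14, 3.14].

### API

Orientations are given as a rotation vector (axis times angle).
In Python, from station import r gives the robot as it stands.
- The arm moves only by the tool arm_command, never from a script. Its argument "targets" is text: rows parted by semicolons, each of 4 numbers parted by spaces: the shift along the tool's x, y, z as a fraction of full scale, then the turn about the tool's z as a fraction of full scale. A call has 1 to 5 rows; each row is the pose to reach, as a shift and turn from the pose commanded when the call began, along the tool's axes at that moment; what a row does not reach only later rows make up. Full scale, the value 1, is 0.2 m for a shift and 90 degrees for a turn. A row lasts 1/12 s, in which the tool goes at most 41.7 mm and 7.16 degrees, less where a joint would pass 70% of its speed; a pose out of reach is approached as far as the arm can. A call with a number of a shift or a turn outside -1 to 1 is refused whole. A call with a gripper value outside its range is refused whole. "jaw" is the opening, from 0 (shut) to 1 (fully open), set as the call begins (left out, the last holds). The fingers move at their own pace and stop on an object; "force" is the grip in N (left out, the last holds). Time passes only in rows, so rows that repeat a pose let the fingers close. It gives the time, the measured TCP pose, the force, the opening and the grip force at its end, in the units of the state.
- r.get_state(): the state, without advancing time (a new reading comes with each control period).
- r.camera(name): name is "scene" or "top" or "wrist"; returns a dict with "image" (400x640x3 uint8, red, green, blue), "vertical_fov" (degrees; the focal length in pixels is half the picture's height over the tangent of half this angle, whatever the lens; pixels are square), "cx", "cy" (the principal point, pixels), "R" (3x3) and "t" (3): a world point X has camera coordinates R X + t. Camera axes: x right, y down, z forward; pixel columns grow to the right and rows downward; lengths in m; the calibration is good to about 2 mm. A picture is of the moment at which its call begins. There is no depth.
- r.close_job(): hands the job in; it is judged then, once.
The state is a dict: "clock": time; "joint_positions": joint angles; "joint_velocities": joint speeds; "joint_efforts": joint torques, N m; "tcp_pos": TCP position; "ee_rot": TCP orientation; "wrist_force": force on the tool from outside, world axes, zero at the start; "moment": the same for the moment, N m; "grip_width": finger opening in m; "gripper_force": force on a finger pad.
Only numpy, scipy, OpenCV 4.12 (cv2) and the standard library are available. Lean on these libraries where they do the work, as an engineer would, in place of code of your own. Each camera call takes 0.05 s, during which the arm holds its last target. There are 200 camera calls.

### The job

Close the board test fixture: take the loose pressure plate by its handle, lower it level over the circuit board so that both dowel pins of the fixture enter the plate's two holes, and press it fully home until the sprung catches at both ends have snapped in over its edges; then let go. The nest with the pins may be clamped some way off the middle of the fixture, so feel for the pins. Leave the tin, the battery and the spool where they stand.

Things in the scene. Friction and masses are not known exactly. Their poses are not given: they have to be found in the camera images.
- plate: Loose bare metal pressure plate, 80 mm (its x) by 140 mm (its y) by 8 mm, 0.25 to 0.42 kg, lying flat, handle up. Origin: centre of its underside, z up. Two through holes of 9.5 mm with small chamfers at x = 0, y = +56 and -56 mm. It may be fitted either way round.
- handle_mid (a point): Middle of the plate's handle: a straight black bar along the plate's x, 63 mm long, 12 mm wide (y), 12 mm tall. This point is 34 mm above the plate's origin. The bar's underside is 20 mm above the plate's top face; two posts of 9 x 12 mm at x = +27 and -27 mm carry it.
- fixture_base: Fixture base, fixed to the worktop: low metal plate on feet, 110 mm (its x) by 212 mm (its y), dark guide ways along both long sides. Origin: centre of its underside, z up. In the ways sits a grey nest with a circuit board, clamped fast and square, centred in x but anywhere from -15 to +15 mm along the base's y; that offset is not reported.
- seat_mark (a point): Point over the base's origin, 48 mm up, at the height of the nest's two seats, where the underside of the fully seated plate lies. The board lies lower, between the seats.
- tip_mark (a point): Point over the base's origin, 74 mm up, at the height of the dowel tips. Two upright steel pins, 8 mm diameter, stand 26 mm above the seats at x = 0, y = +56 and -56 mm from the middle of the nest (not of the base: see there). Their top 2.5 mm taper to 4.4 mm. Play round each pin in its hole: 0.75 mm.
- catch_mark (a point): Point over the base's origin, 66 mm up (18 mm over the seat): about where the plate's underside first meets the sloped noses of the sprung steel catches at both y ends of the nest. Noses: 26 mm wide, tops 70 mm above the base's origin, overhanging the plate's ends by 4 mm. Pushing past both takes about 5 to 12 N; they snap in over the plate in its last 3 mm.
- catch_left (a joint): Sprung catch at the nest's +y end: travel in m, 0 = in (as at the start and once snapped over the plate), up to 0.007 = pushed outward. Spring about 1 N at 0, 2 N at 4 mm.
- catch_right (a joint): The like catch at the nest's -y end: 0 = in, up to 0.007 m = pushed outward.
- monitor_edge (a point): Obstacle: middle of the upper edge of the monitor that stands between the robot and the work. The screen is 580 mm wide (world y) and leans a little towards the work, its top edge furthest; nothing of it lies beyond this edge. Come over it from above.
- crate_edge (a point): Obstacle: middle of the front upper edge of the tall black case behind the work. Its upright front lies straight below this edge and reaches 180 mm to either side (world y).
- fuse_tin: Bystander: small round tin with a blue lid, 51 mm in diameter, 22 mm high. Origin: centre of its underside.
- battery: Bystander: black block battery standing upright, 18 x 26 mm, 48 mm high. Origin: centre of its underside.
- spool: Bystander: spool of solder wire with black flanges, standing upright, 49 mm in diameter, 38 mm high. Origin: centre of its underside.

How it is judged:
On the way:
1. both dowel pins stand in the plate's holes, at least 8 mm deep, and the plate is about level (x of plate in the frame of fixture_base between -0.005 and 0.005 m and y of plate in the frame of fixture_base between -0.018 and 0.018 m and z of plate in the frame of fixture_base below 0.066 m and angle between plate's own z axis and vertical below 0.06 rad and angle between the y axis of plate and the y axis of fixture_base, either way round below 0.06 rad).
At the end, for the whole second after the job is handed in: The plate lies handle up on both seats at rest (height within 2 mm, tilt under 0.025 rad, heading within 0.05 rad of the fixture's), within 4 mm of the fixture's middle in its x and 18 mm in its y, as the pins hold it, with both catches back in to within 1.5 mm (x of plate in the frame of fixture_base between -0.004 and 0.004 m and y of plate in the frame of fixture_base between -0.018 and 0.018 m and z of plate in the frame of fixture_base between 0.046 and 0.0498 m and angle between plate's own z axis and vertical below 0.025 rad and angle between the y axis of plate and the y axis of fixture_base, either way round below 0.05 rad and value of joint each of catch_left, catch_right below 0.0015 m and linear speed of plate below 0.01 m/s); the robot touches nothing.
It fails at once if the tin is pushed or carried more than 30 mm (distance of fuse_tin from where it was at the start of the episode above 0.03 m).
It fails at once if the battery is pushed or carried more than 30 mm (distance of battery from where it was at the start of the episode above 0.03 m).
It fails at once if the spool is pushed or carried more than 30 mm (distance of spool from where it was at the start of the episode above 0.03 m).
It also fails if it takes over 67 s, if anything falls off the work surface, if the arm or the gripper's body presses on something with over 40 N, if the wrist force passes 120 N, or if a joint passes its speed limit or range.

## Working session

There is one attempt and no reset: what is moved stays moved. The work goes in short steps, Python scripts to look and compute and a tool call to move; the robot and the scene stay as the last step left them, time stands still between calls to the robot, and variables do not carry over. Pictures are saved under pics/ and viewed, at most 10 in all, crops included, and the job is handed in when it is done.

Besides the shell and the picture viewer there is one more tool, called by a JSON object that holds its "name" and its "arguments". arm_command: Moves the arm, as the interface text tells. Its arguments: {"type":"object","properties":{"targets":{"type":"string"},"jaw":{"type":"number"},"force":{"type":"number"}},"required":["targets"]}

```bash
ls; mkdir -p pics; cat > h.py <<'E'
import numpy as np, cv2
from station import r
def cam(n):
    c=r.camera(n); c['f']=c['image'].shape[0]/2/np.tan(np.radians(c['vertical_fov'])/2); return c
def ray(c,u,v,z):
    d=c['R'].T@np.array([(u-c['cx'])/c['f'],(v-c['cy'])/c['f'],1]); o=-c['R'].T@c['t']
    return o+d*(z-o[2])/d[2]
def proj(c,X):
    p=c['R']@np.asarray(X)+c['t']; return p[:2]/p[2]*c['f']+[c['cx'],c['cy']]
def save(c,name): cv2.imwrite('pics/'+name,c['image'][:,:,::-1])
E
python3 - <<'E'
from h import *
for n in ['top','scene']:
    c=cam(n); save(c,n+'.png'); print(n,c['f'],c['cx'],c['cy'],c['R'].round(3).tolist(),(-c['R'].T@c['t']).round(3))
s=r.get_state(); print(s, r.tcp_to_tips)
E
```

```text
pics
top 391.94864694925343 320.0980256825517 195.27389841280706 [[-0.059, -0.998, -0.004], [-0.976, 0.059, -0.21], [0.21, -0.009, -0.978]] [ 0.298 -0.07   1.325]
scene 378.1237837833227 317.9753774886853 195.1438866968769 [[-0.976, -0.219, 0.008], [-0.112, 0.465, -0.878], [0.188, -0.858, -0.478]] [0.355 0.771 0.704]
{'clock': 0.1, 'joint_positions': array([-1.26061231e+00,  2.59161765e-01,  2.08311437e-02,  1.33369078e+00,
       -1.80761649e-05,  1.41818838e+00]), 'joint_velocities': array([-0.00028403, -0.00116441,  0.00177637, -0.00031675, -0.00099496,
       -0.00089694]), 'joint_efforts': array([ 4.86488279e-03, -5.56692231e+01,  3.45070553e+01,  1.16091289e-02,
       -1.12461553e-04,  5.05467753e-06]), 'tcp_pos': array([ 0.24546097, -0.49192464,  0.24170999]), 'ee_rot': array([-3.05667305e+00, -7.20202184e-01,  1.79694537e-04]), 'wrist_force': array([ 0.9087782 , -1.06258984, -0.17168563]), 'moment': array([ 0.02336166, -0.01159373,  0.00591155]), 'gripper_force': 0.0, 'grip_width': 0.08570612221671242} 0.011
```

View pics/top.png

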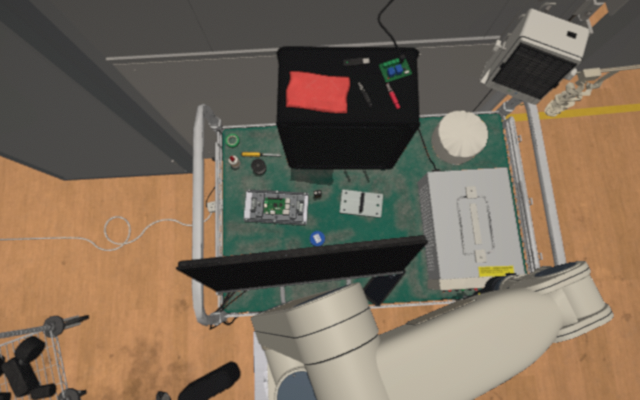

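View pics/scene.png

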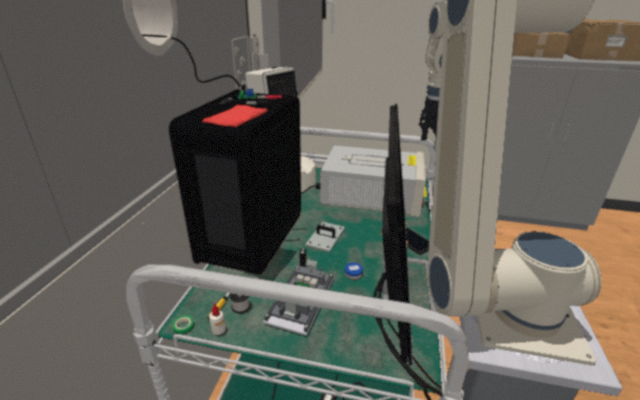

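The top view shows the plate near (361,203), the fixture near (276,207), the tin at (317,239) and the battery at (318,193). The monitor's edge runs from about (180,265) to (425,240), and the case front is above. The scene view agrees: white plate at (325,236), fixture at (300,300).

```bash
python3 - <<'E'
from h import *
c=cam('top'); im=c['image'][150:270,180:430]
cv2.imwrite('pics/topz.png',cv2.resize(im[:,:,::-1],(800,384),interpolation=cv2.INTER_CUBIC))
for n,u,v,z in [('plate',361,203,.008),('handle',361,202,.034),('fix',276,207,.048),('tin',317,239,.022),('bat',318,193,.048),('spool',258,167,.038),('crateL',285,123,.4),('crateR',417,123,.4),('crbL',290,167,0),('crbR',394,167,0)]+[('mon',u,v,z) for z in (.3,.4) for u,v in ((180,265),(425,238))]:
    print(n,ray(c,u,v,z).round(3))
# plate contour
im=c['image'].astype(int); m=((im.min(2)>120)&(im.max(2)-im.min(2)<40)).astype(np.uint8)
for x in cv2.findContours(m,cv2.RETR_EXTERNAL,cv2.CHAIN_APPROX_NONE)[0]:
    (a,b),wh,an=cv2.minAreaRect(x)
    if 150<b<240 and 230<a<400 and cv2.contourArea(x)>30:
        print((a,b),wh,an,[ray(c,*p,.008).round(4).tolist() for p in cv2.boxPoints(cv2.minAreaRect(x))])
E
```

```text
plate [ 0.545 -0.22   0.008]
handle [ 0.544 -0.217  0.034]
fix [0.541 0.067 0.048]
tin [ 0.43  -0.063  0.022]
bat [ 0.58  -0.075  0.048]
spool [0.685 0.124 0.038]
crateL [ 0.687 -0.001  0.4  ]
crateR [ 0.667 -0.332  0.4  ]
crbL [0.69  0.018 0.   ]
crbR [ 0.668 -0.347  0.   ]
mon [0.356 0.292 0.3  ]
mon [ 0.387 -0.346  0.3  ]
mon [0.35  0.257 0.4  ]
mon [ 0.379 -0.319  0.4  ]
(316.8999938964844, 237.80001831054688) (7.602630138397217, 5.366562843322754) 63.43495178222656 [[0.4435, -0.0492, 0.008], [0.4507, -0.0658, 0.008], [0.4272, -0.0758, 0.008], [0.4201, -0.0593, 0.008]]
(287.0, 208.5) (9.0, 8.0) 90.0 [[0.5577, 0.0467, 0.008], [0.556, 0.0193, 0.008], [0.5249, 0.0207, 0.008], [0.5265, 0.0479, 0.008]]
(302.0, 208.5) (27.0, 10.0) 90.0 [[0.5863, -0.0026, 0.008], [0.5842, -0.037, 0.008], [0.4908, -0.0321, 0.008], [0.4928, 0.0017, 0.008]]
(249.0395965576172, 205.1039581298828) (9.253846168518066, 26.46799087524414) 5.710593223571777 [[0.518, 0.1839, 0.008], [0.6093, 0.1732, 0.008], [0.6041, 0.1416, 0.008], [0.513, 0.1527, 0.008]]
(361.0744934082031, 202.85475158691406) (41.45572280883789, 23.23048973083496) 6.581944465637207 [[0.5185, -0.1432, 0.008], [0.5984, -0.1579, 0.008], [0.5732, -0.2981, 0.008], [0.4938, -0.2816, 0.008]]
```

View pics/topz.png

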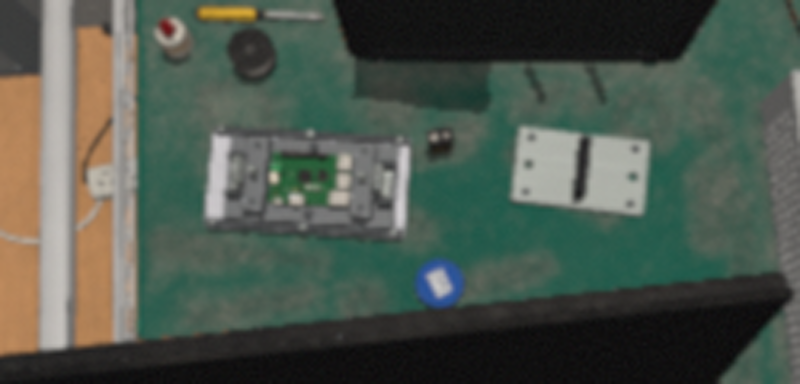

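{"name": "arm_command", "arguments": {"targets": "0 0 -1 0; 0 0 -1 0; 0 0 -1 0; 0 0 -1 0.2; 0 0 -1 0.2", "jaw": 0.6}}

```text
clock: 0.57
tcp_pos: [0.2454, -0.4915, 0.4454]
ee_rot: [3.123, 0.325, 0.001]
wrist_force: [-0.4, -1.7, 0.2]
grip_width: 0.0515
gripper_force: 0.0
```

{"name": "arm_command", "arguments": {"targets": "0 0 -0.3 0.2; 0 0 -0.3 0.2; 0 0 -0.3 0.208; 0 0 -0.3 0.208; 0 0 -0.3 0.208"}}

```text
clock: 0.98
tcp_pos: [0.2428, -0.4868, 0.4823]
ee_rot: [3.116, -0.174, 0.013]
wrist_force: [-0.6, -1.2, 0.7]
grip_width: 0.0511
gripper_force: 0.0
```

```bash
python3 - <<'E'
from h import *
from scipy.spatial.transform import Rotation as R
s=r.get_state(); print(s['tcp_pos'],R.from_rotvec(s['ee_rot']).as_matrix().round(3),s['joint_positions'].round(3),s['clock'],s['grip_width'])
M=R.from_rotvec(s['ee_rot']).as_matrix(); print(M.T@(np.array([.546,-.22,.5])-s['tcp_pos'])/.2)
E
```

```text
[ 0.24284323 -0.48680141  0.48231031] [[ 0.994 -0.111  0.007]
 [-0.111 -0.994 -0.021]
 [ 0.01   0.02  -1.   ]] [-1.263e+00  3.010e-01  7.010e-01  1.948e+00  1.000e-03  1.990e+00] 0.9833 0.05108515557253992
[ 1.35923947 -1.49213058 -0.10494253]
```

{"name": "arm_command", "arguments": {"targets": "0.68 -0.73 -0.1 0; 0.68 -0.73 -0.1 0; 0.68 -0.73 -0.1 0; 0.68 -0.73 -0.1 0; 0.68 -0.73 -0.1 0"}}

```text
clock: 1.4
tcp_pos: [0.3939, -0.3531, 0.4907]
ee_rot: [3.109, -0.172, 0.025]
wrist_force: [-0.1, -0.4, 0.2]
grip_width: 0.0511
gripper_force: 0.0
```

{"name": "arm_command", "arguments": {"targets": "0.6 -0.7 -0.1 0; 0.6 -0.7 -0.1 0; 0.6 -0.7 -0.1 0; 0.6 -0.7 -0.1 0; 0.6 -0.7 -0.1 0"}}

```text
clock: 1.82
tcp_pos: [0.5225, -0.2236, 0.4867]
ee_rot: [3.098, -0.168, 0.059]
wrist_force: [-1.2, -0.0, -0.2]
grip_width: 0.0512
gripper_force: 0.0
```

```bash
cat >> h.py <<'E'
from scipy.spatial.transform import Rotation as Rot
def st():
    s=r.get_state(); M=Rot.from_rotvec(s['ee_rot']).as_matrix()
    print('t',s['clock'],'tcp',s['tcp_pos'].round(4),'xang',np.degrees(np.arctan2(M[1,0],M[0,0])).round(2),'z',M[:,2].round(4),'F',s['wrist_force'].round(1),'m',s['moment'].round(2),'q',s['joint_positions'].round(2)); return s,M
E
python3 - <<'E'
from h import *
s,M=st(); c=cam('wrist'); save(c,'w1.png'); print(-c['R'].T@c['t'])
for z in (0.034,0.008): print(z,proj(c,[.546,-.22,z]))
print(M.T@(np.array([.546,-.22,.2])-s['tcp_pos'])/.2)
E
```

```text
t 1.8167 tcp [ 0.5225 -0.2236  0.4867] xang -6.16 z [ 0.0356 -0.0409 -0.9985] F [-1.2 -0.  -0.2] m [ 0.03  0.06 -0.03] q [-0.54  0.34  0.76  1.95 -0.02  2.71]
[ 0.59966996 -0.22715343  0.62294567]
0.034 [307.225284   134.32446133]
0.008 [307.24231552 133.02623935]
[ 0.05765787 -0.08331794  1.43507738]
```

View pics/w1.png

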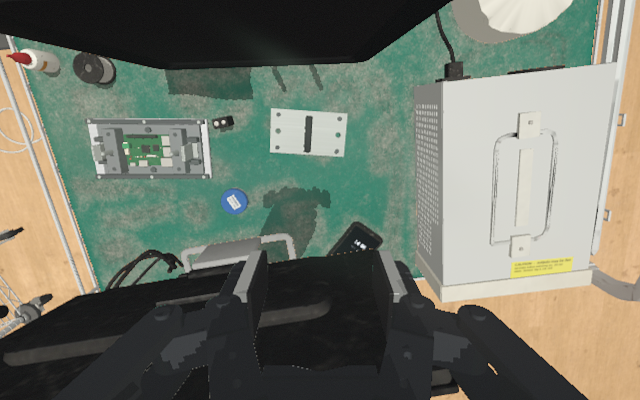

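The wrist view shows the plate (270..346, 108..157), with the handle at about (308,134). The fixture is at (88..212, 120..179). The tool is slightly tilted because joint 4 is at its limit.

```bash
cat >> h.py <<'E'
def rects(c,box,mask,z,amin=200):
    u0,v0,u1,v1=box; m=np.zeros(mask.shape,np.uint8); m[v0:v1,u0:u1]=mask[v0:v1,u0:u1]
    for k in cv2.findContours(m,cv2.RETR_EXTERNAL,cv2.CHAIN_APPROX_NONE)[0]:
        if cv2.contourArea(k)<amin: continue
        P=np.array([ray(c,*p[0],z)[:2] for p in k],np.float32)*1000
        (x,y),wh,a=cv2.minAreaRect(P); print('c',cv2.minAreaRect(k)[0],'world mm',round(x,1),round(y,1),np.round(wh,1),round(a,2))
E
python3 - <<'E'
from h import *
c=cam('wrist'); im=c['image'].astype(int); mx,mn=im.max(2),im.min(2)
print('plate'); rects(c,(255,95,360,170),(mn>110)&(mx-mn<40),.008)
print('handle');rects(c,(285,105,330,160),mx<60,.040,50)
g=(im[:,:,1]-im[:,:,0]>25)   # green bench
m=(~g).astype(np.uint8); m=cv2.morphologyEx(m,cv2.MORPH_OPEN,np.ones((5,5)))
for z in (.0,.02,.05): print('fix',z); rects(c,(80,108,216,192),cv2.morphologyEx(m,cv2.MORPH_CLOSE,np.ones((25,25))),z,1500)
print('white ends'); rects(c,(80,108,216,192),(mn>150)&(mx-mn<40),.02,50)
E
```

```text
plate
c (313.5, 130.5) world mm 548.1 -230.8 [169.3 129.5] 85.84
handle
fix 0.0
c (147.49996948242188, 149.5) world mm 547.7 88.9 [273.3 156.1] 83.85
fix 0.02
c (147.49996948242188, 149.5) world mm 549.4 78.8 [264.5 151.1] 83.85
fix 0.05
c (147.49996948242188, 149.5) world mm 552.0 63.7 [251.3 143.6] 83.85
white ends
c (168.0, 163.0) world mm 523.0 44.6 [22.8 15. ] 83.49
c (168.5, 152.5) world mm 541.9 38.6 [16.  16.5] 83.61
c (196.07931518554688, 150.9517364501953) world mm 539.0 -11.6 [ 9.4 25.8] 82.41
c (167.0, 141.0) world mm 562.7 36.6 [15.2 14.4] 83.63
c (170.3711700439453, 128.58360290527344) world mm 583.8 25.4 [105.7  18.6] 76.46
c (98.77481842041016, 146.69398498535156) world mm 564.4 160.0 [24.4 97.6] 83.19
c (198.800537109375, 137.7941131591797) world mm 559.2 -22.6 [135.6  66.4] 29.22
```

{"name": "arm_command", "arguments": {"targets": "0.06 0 0.15 0.045; 0.06 0 0.35 0.045; 0.06 0 0.55 0.045; 0.06 0 0.75 0.045; 0.06 0 0.75 0.045"}}

```text
clock: 2.33
tcp_pos: [0.5337, -0.2326, 0.3285]
ee_rot: [3.097, -0.284, 0.037]
wrist_force: [-0.4, -0.0, -2.0]
grip_width: 0.0512
gripper_force: 0.0
```

```bash
python3 - <<'E'
from h import *
s,M=st(); c=cam('wrist'); save(c,'w2.png')
print(proj(c,[.546,-.22,.034]),M.T@(np.array([.546,-.22,.2])-s['tcp_pos'])/.2)
E
```

```text
t 2.3333 tcp [ 0.5337 -0.2326  0.3285] xang -10.44 z [ 0.021  -0.0334 -0.9992] F [-0.4 -0.  -2. ] m [ 0.09  0.03 -0.01] q [-0.55  0.29  0.27  1.52 -0.02  2.78]
[302.49700166 152.50469302] [ 0.03189701 -0.091646    0.64106906]
```

View pics/w2.png

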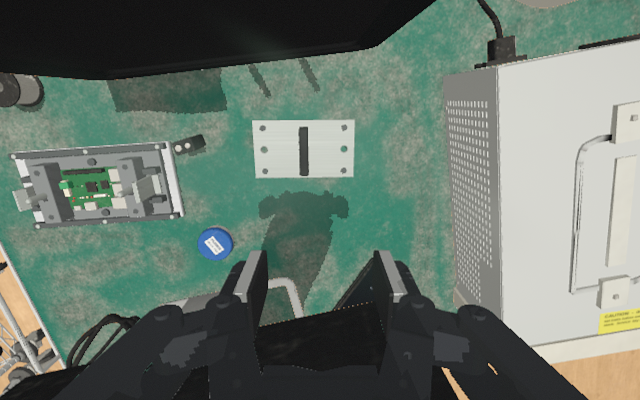

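The plate is at (253..355, 120..178), its handle is centred at (303.5,152) as predicted, and the fixture is on the left at (12..183, 142..228).

{"name": "arm_command", "arguments": {"targets": "0 -0.04 0 0; 0 -0.04 0.2 0; 0 -0.04 0.4 0; 0 -0.04 0.4 0; 0 -0.04 0.4 0"}}

```text
clock: 2.8
tcp_pos: [0.5432, -0.2301, 0.2613]
ee_rot: [3.088, -0.285, 0.066]
wrist_force: [0.8, 0.1, 0.3]
grip_width: 0.0514
gripper_force: 0.0
```

```bash
python3 - <<'E'
from h import *
s,M=st(); c=cam('wrist'); im=c['image'].astype(int); mx,mn=im.max(2),im.min(2); print(-c['R'].T@c['t'])
u,v=proj(c,[.546,-.22,.02]).astype(int); print(u,v,im[v,u],im[v,u+30])
rects(c,(u-130,max(v-110,0),u+130,v+90),(mn>120)&(mx-mn<30),.008,1500)
rects(c,(u-25,v-60,u+25,v+60),mx<70,.040,100)
print(M.T@(np.array([.546,-.22,.2])-s['tcp_pos'])/.2)
E
```

```text
t 2.8 tcp [ 0.5432 -0.2301  0.2613] xang -10.49 z [ 0.0385 -0.0438 -0.9983] F [0.8 0.1 0.3] m [ 0.06  0.01 -0.01] q [-0.53  0.29  0.11  1.34 -0.02  2.79]
[ 0.61903087 -0.23947937  0.3979907 ]
303 171 [78 80 77] [206 210 202]
c (303.4454650878906, 150.8900146484375) world mm 563.1 -222.6 [145.5 129.6] 79.33
c (392.0, 100.5) world mm 605.1 -335.0 [85.2 88.1] 80.1
[-0.00940762 -0.06334451  0.30445323]
```

{"name": "arm_command", "arguments": {"targets": "0 0 0 0; 0 0 0 0; 0 0 0 0"}}

```text
clock: 3.1
tcp_pos: [0.5433, -0.2304, 0.2614]
ee_rot: [3.086, -0.285, 0.069]
wrist_force: [0.4, -0.3, 0.5]
grip_width: 0.0513
gripper_force: 0.0
```

```bash
python3 - <<'E'
from h import *
st()
E
```

```text
t 3.1 tcp [ 0.5433 -0.2304  0.2614] xang -10.51 z [ 0.0408 -0.0451 -0.9982] F [ 0.4 -0.3  0.5] m [0.   0.02 0.03] q [-0.53  0.29  0.11  1.33 -0.02  2.79]
```

```bash
cat >> h.py <<'E'
def plan(wps,M=None,p=None):
    """wps: (x,y,z,turn_fraction) ; prints commands from commanded pose chain"""
    s=r.get_state()
    if M is None: M=Rot.from_rotvec(s['ee_rot']).as_matrix()
    if p is None: p=s['tcp_pos'].copy()
    for x,y,z,t in wps:
        d=(M.T@(np.array([x,y,z])-p)/.2).round(2); p=p+M@(d*.2); M=M@Rot.from_euler('z',t*90,degrees=True).as_matrix()
        print(d,t,'->',p.round(3),np.degrees(np.arctan2(M[1,0],M[0,0])).round(1))
E
python3 - <<'E'
from h import *
w=[(.543,-.23,.445,0)]
for a in np.radians([-3,17,37,57,77,97,115]): w.append((.57*np.cos(a),.57*np.sin(a),.445,-.286))
plan(w)
E
```

```text
[ 0.04  0.03 -0.92] 0 -> [ 0.543 -0.229  0.446] -10.5
[-0.05 -1.   -0.04] -0.286 -> [ 0.569 -0.031  0.446] 15.2
[ 0.14 -0.98 -0.05] -0.286 -> [0.545 0.166 0.446] 40.9
[ 0.24 -0.96 -0.05] -0.286 -> [0.455 0.343 0.444] 66.6
[ 0.33 -0.93 -0.06] -0.286 -> [0.31  0.477 0.444] 92.3
[ 0.43 -0.89 -0.06] -0.286 -> [0.128 0.556 0.445] 118.1
[ 0.51 -0.85 -0.04] -0.286 -> [-0.07   0.566  0.445] 143.9
[ 0.55 -0.7  -0.02] -0.286 -> [-0.241  0.518  0.444] 169.7
```

{"name": "arm_command", "arguments": {"targets": "0.04 0.03 -0.92 0; 0.04 0.03 -0.92 0; 0.04 0.03 -0.92 0; 0.04 0.03 -0.92 0; 0.04 0.03 -0.92 0"}}

```text
clock: 3.52
tcp_pos: [0.5418, -0.229, 0.4499]
ee_rot: [3.084, -0.285, 0.075]
wrist_force: [-0.2, -0.4, 0.4]
grip_width: 0.0509
gripper_force: 0.0
```

{"name": "arm_command", "arguments": {"targets": "-0.05 -1 -0.04 -0.06; -0.05 -1 -0.04 -0.12; -0.05 -1 -0.04 -0.18; -0.05 -1 -0.04 -0.24; -0.05 -1 -0.04 -0.286"}}

```text
clock: 3.93
tcp_pos: [0.5687, -0.0281, 0.4451]
ee_rot: [3.065, 0.417, 0.052]
wrist_force: [0.5, -0.1, 0.1]
grip_width: 0.0512
gripper_force: 0.0
```

{"name": "arm_command", "arguments": {"targets": "0.14 -0.98 -0.05 -0.06; 0.14 -0.98 -0.05 -0.12; 0.14 -0.98 -0.05 -0.18; 0.14 -0.98 -0.05 -0.24; 0.14 -0.98 -0.05 -0.286"}}

```text
clock: 4.35
tcp_pos: [0.5434, 0.1689, 0.4456]
ee_rot: [2.89, 1.088, 0.034]
wrist_force: [0.8, -0.2, 0.3]
grip_width: 0.051
gripper_force: 0.0
```

{"name": "arm_command", "arguments": {"targets": "0.24 -0.96 -0.05 -0.06; 0.24 -0.96 -0.05 -0.12; 0.24 -0.96 -0.05 -0.18; 0.24 -0.96 -0.05 -0.24; 0.24 -0.96 -0.05 -0.286"}}

```text
clock: 4.77
tcp_pos: [0.4529, 0.3452, 0.4446]
ee_rot: [2.573, 1.703, 0.015]
wrist_force: [0.6, -0.4, -0.1]
grip_width: 0.051
gripper_force: 0.0
```

```bash
python3 - <<'E'
from h import *
st()
w=[(.57*np.cos(a),.57*np.sin(a),.445,-.286) for a in np.radians([57,77,97,115])]
plan(w)
E
```

```text
t 4.7667 tcp [0.4529 0.3452 0.4446] xang 66.97 z [ 0.0389 -0.0417 -0.9984] F [ 0.6 -0.4 -0.1] m [ 0.01 -0.03  0.03] q [ 0.53  0.33  0.64  1.87 -0.06  2.5 ]
[ 0.33 -0.91 -0.06] -0.286 -> [0.311 0.477 0.446] 92.7
[ 0.43 -0.89 -0.05] -0.286 -> [0.129 0.555 0.445] 118.5
[ 0.52 -0.84 -0.04] -0.286 -> [-0.069  0.566  0.445] 144.2
[ 0.55 -0.71 -0.02] -0.286 -> [-0.241  0.515  0.444] 170.0
```

{"name": "arm_command", "arguments": {"targets": "0.33 -0.91 -0.06 -0.06; 0.33 -0.91 -0.06 -0.12; 0.33 -0.91 -0.06 -0.18; 0.33 -0.91 -0.06 -0.24; 0.33 -0.91 -0.06 -0.286"}}

```text
clock: 5.18
tcp_pos: [0.3107, 0.4776, 0.4456]
ee_rot: [2.128, 2.234, -0.005]
wrist_force: [-0.2, -0.2, -0.7]
grip_width: 0.0514
gripper_force: 0.0
```

{"name": "arm_command", "arguments": {"targets": "0.43 -0.89 -0.05 -0.06; 0.43 -0.89 -0.05 -0.12; 0.43 -0.89 -0.05 -0.18; 0.43 -0.89 -0.05 -0.24; 0.43 -0.89 -0.05 -0.286"}}

```text
clock: 5.6
tcp_pos: [0.129, 0.5551, 0.4454]
ee_rot: [1.579, 2.654, -0.025]
wrist_force: [1.3, 0.9, 0.0]
grip_width: 0.0509
gripper_force: 0.0
```

```bash
python3 - <<'E'
from h import *
st()
w=[(.57*np.cos(a),.57*np.sin(a),.445,-.286) for a in np.radians([97,115])]
plan(w)
E
```

```text
t 5.6 tcp [0.129  0.5551 0.4454] xang 118.47 z [ 0.0377 -0.041  -0.9984] F [1.3 0.9 0. ] m [ 0.08  0.07 -0.03] q [ 1.22  0.36  0.69  1.93 -0.05  2.29]
[ 0.52 -0.85 -0.04] -0.286 -> [-0.07   0.566  0.445] 144.2
[ 0.55 -0.7  -0.02] -0.286 -> [-0.241  0.516  0.445] 170.0
```

{"name": "arm_command", "arguments": {"targets": "0.52 -0.85 -0.04 -0.06; 0.52 -0.85 -0.04 -0.12; 0.52 -0.85 -0.04 -0.18; 0.52 -0.85 -0.04 -0.24; 0.52 -0.85 -0.04 -0.286"}}

```text
clock: 6.02
tcp_pos: [-0.07, 0.5657, 0.4455]
ee_rot: [0.95, 2.944, -0.043]
wrist_force: [1.1, 1.4, 0.2]
grip_width: 0.0512
gripper_force: 0.0
```

{"name": "arm_command", "arguments": {"targets": "0.55 -0.7 -0.02 -0.06; 0.55 -0.7 -0.02 -0.12; 0.55 -0.7 -0.02 -0.18; 0.55 -0.7 -0.02 -0.24; 0.55 -0.7 -0.02 -0.286"}}

```text
clock: 6.43
tcp_pos: [-0.2429, 0.5155, 0.4431]
ee_rot: [0.267, 3.092, -0.055]
wrist_force: [1.0, -0.4, 0.1]
grip_width: 0.0511
gripper_force: 0.0
```

{"name": "arm_command", "arguments": {"targets": "0 0 -0.05 0; 0 0 -0.05 0; 0 0 -0.05 0"}}

```text
clock: 6.68
tcp_pos: [-0.2369, 0.5157, 0.4469]
ee_rot: [0.284, 3.091, -0.045]
wrist_force: [0.2, 1.1, -0.6]
grip_width: 0.0512
gripper_force: 0.0
```

```bash
python3 - <<'E'
from h import *
st()
E
```

```text
t 6.6833 tcp [-0.2369  0.5157  0.4469] xang 169.54 z [ 0.034  -0.0322 -0.9989] F [ 0.2  1.1 -0.6] m [0.02 0.03 0.02] q [ 1.87  0.37  0.71  1.95 -0.02  2.05]
```

```bash
python3 - <<'E'
from h import *
c=cam('wrist'); save(c,'w3.png')
plan([(.57*np.cos(a),.57*np.sin(a),z,0) for a,z in ((np.radians(131),.455),)])
E
```

```text
[ 0.6  -0.55 -0.05] 0 -> [-0.375  0.43   0.455] 169.5
```

View pics/w3.png

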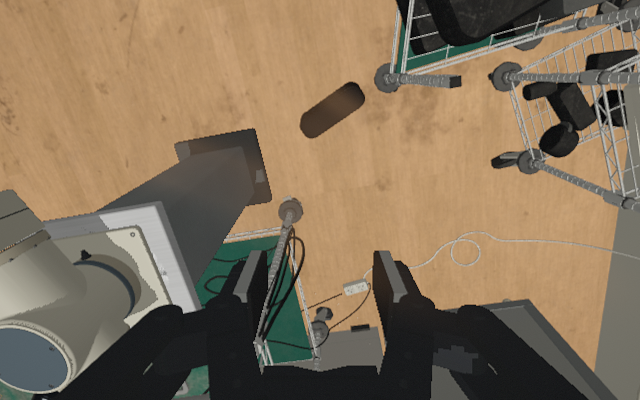

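The wrist view shows only open floor beside and behind the cart, with a low trolley at the upper right, so there is room to go a little further.

{"name": "arm_command", "arguments": {"targets": "0.6 -0.55 -0.05 0; 0.6 -0.55 -0.05 0; 0.6 -0.55 -0.05 0; 0.6 -0.55 -0.05 0; 0.6 -0.55 -0.05 0"}}

```text
clock: 7.15
tcp_pos: [-0.3771, 0.4248, 0.4477]
ee_rot: [0.279, 3.098, -0.039]
wrist_force: [0.9, -0.3, 0.4]
grip_width: 0.0512
gripper_force: 0.0
```

{"name": "arm_command", "arguments": {"targets": "0 0 -0.05 0; 0 0 -0.05 0; 0 0 -0.05 0"}}

```text
clock: 7.4
tcp_pos: [-0.3713, 0.427, 0.4518]
ee_rot: [0.286, 3.101, -0.028]
wrist_force: [0.4, 0.6, 0.5]
grip_width: 0.0514
gripper_force: 0.0
```

```bash
python3 - <<'E'
from h import *
st()
E
```

```text
t 7.4 tcp [-0.3713  0.427   0.4518] xang 169.49 z [ 0.0252 -0.0205 -0.9995] F [0.4 0.6 0.5] m [ 0.04 -0.    0.03] q [ 2.14  0.36  0.71  1.95 -0.01  2.33]
```

{"name": "arm_command", "arguments": {"targets": "0 0 -0.05 0; 0 0 -0.1 0; 0 0 -0.1 0; 0 0 -0.1 0"}}

```text
clock: 7.73
tcp_pos: [-0.3696, 0.4235, 0.4598]
ee_rot: [0.284, 3.112, -0.011]
wrist_force: [-0.7, 0.4, -0.5]
grip_width: 0.051
gripper_force: 0.0
```

```bash
python3 - <<'E'
from h import *
st()
E
```

```text
t 7.7333 tcp [-0.3696  0.4235  0.4598] xang 169.57 z [ 0.0164 -0.0083 -0.9998] F [-0.7  0.4 -0.5] m [ 0.02 -0.    0.03] q [ 2.14  0.35  0.71  1.95 -0.01  2.33]
```

{"name": "arm_command", "arguments": {"targets": "0 0 -0.05 0; 0 0 -0.05 0; 0 0 -0.05 0"}}

```text
clock: 7.98
tcp_pos: [-0.3689, 0.4217, 0.4634]
ee_rot: [0.283, 3.116, -0.003]
wrist_force: [-0.1, -0.7, -0.7]
grip_width: 0.0514
gripper_force: 0.0
```

```bash
python3 - <<'E'
from h import *
st()
plan([(.57*np.cos(a),.57*np.sin(a),.44,0) for a in np.radians([112,92,72,52,32,12,-8])]+[(.546,-.22,.44,0)])
E
```

```text
t 7.9833 tcp [-0.3689  0.4217  0.4634] xang 169.63 z [ 0.0126 -0.0028 -0.9999] F [-0.1 -0.7 -0.7] m [-0.01  0.   -0.01] q [ 2.14  0.34  0.71  1.95 -0.01  2.33]
[-0.67  0.67  0.13] 0 -> [-0.213  0.529  0.439] 169.6
[-0.91  0.37  0.01] 0 -> [-0.02   0.569  0.439] 169.6
[-0.99  0.04  0.01] 0 -> [0.176 0.542 0.44 ] 169.6
[-0.94 -0.3   0.01] 0 -> [0.35  0.449 0.44 ] 169.6
[-0.79 -0.6   0.01] 0 -> [0.484 0.302 0.44 ] 169.6
[-0.53 -0.84  0.01] 0 -> [0.558 0.118 0.44 ] 169.6
[-0.21 -0.96  0.  ] 0 -> [ 0.565 -0.079  0.441] 169.6
[-0.04 -0.71  0.  ] 0 -> [ 0.547 -0.22   0.441] 169.6
```

{"name": "arm_command", "arguments": {"targets": "-0.67 0.67 0.13 0; -0.67 0.67 0.13 0; -0.67 0.67 0.13 0; -0.67 0.67 0.13 0; -0.67 0.67 0.13 0"}}

```text
clock: 8.4
tcp_pos: [-0.2098, 0.5311, 0.4376]
ee_rot: [0.285, 3.114, -0.005]
wrist_force: [-1.0, -0.2, -0.2]
grip_width: 0.0517
gripper_force: 0.0
```

{"name": "arm_command", "arguments": {"targets": "-0.91 0.37 0.01 0; -0.91 0.37 0.01 0; -0.91 0.37 0.01 0; -0.91 0.37 0.01 0; -0.91 0.37 0.01 0"}}

```text
clock: 8.82
tcp_pos: [-0.0174, 0.5698, 0.4387]
ee_rot: [0.284, 3.115, -0.004]
wrist_force: [-0.1, 1.0, 0.5]
grip_width: 0.0514
gripper_force: 0.0
```

{"name": "arm_command", "arguments": {"targets": "-0.99 0.04 0.01 0; -0.99 0.04 0.01 0; -0.99 0.04 0.01 0; -0.99 0.04 0.01 0; -0.99 0.04 0.01 0"}}

```text
clock: 9.23
tcp_pos: [0.1786, 0.5409, 0.4394]
ee_rot: [0.284, 3.115, -0.004]
wrist_force: [-0.2, 0.9, -0.2]
grip_width: 0.051
gripper_force: 0.0
```

{"name": "arm_command", "arguments": {"targets": "-0.94 -0.3 0.01 0; -0.94 -0.3 0.01 0; -0.94 -0.3 0.01 0; -0.94 -0.3 0.01 0; -0.94 -0.3 0.01 0"}}

```text
clock: 9.65
tcp_pos: [0.3525, 0.4471, 0.44]
ee_rot: [0.284, 3.115, -0.004]
wrist_force: [-0.5, 1.0, -0.1]
grip_width: 0.0515
gripper_force: 0.0
```

{"name": "arm_command", "arguments": {"targets": "-0.79 -0.6 0.01 0; -0.79 -0.6 0.01 0; -0.79 -0.6 0.01 0; -0.79 -0.6 0.01 0; -0.79 -0.6 0.01 0"}}

```text
clock: 10.07
tcp_pos: [0.4855, 0.3, 0.4401]
ee_rot: [0.284, 3.116, -0.004]
wrist_force: [-0.1, 0.1, 0.7]
grip_width: 0.0512
gripper_force: 0.0
```

```bash
python3 - <<'E'
from h import *
st()
c=cam('wrist'); save(c,'w4.png'); print(-c['R'].T@c['t'],proj(c,[.541,.067,.048]))
plan([(.57*np.cos(a),.57*np.sin(a),.44,0) for a in np.radians([12,-8])]+[(.546,-.22,.44,0),(.546,-.22,.26,0)])
E
```

```text
t 10.0667 tcp [0.4855 0.3    0.4401] xang 169.58 z [ 0.0127 -0.0039 -0.9999] F [-0.1  0.1  0.7] m [ 0.11 -0.01 -0.01] q [ 0.41  0.33  0.63  1.86 -0.01  0.59]
[0.40311213 0.3152141  0.57216882] [191.81028582 195.71066561]
[-0.5  -0.81  0.01] 0 -> [0.557 0.119 0.439] 169.4
[-0.22 -0.97  0.  ] 0 -> [ 0.565 -0.079  0.441] 169.4
[-0.04 -0.71  0.01] 0 -> [ 0.547 -0.22   0.439] 169.4
[0.02 0.   0.9 ] 0 -> [ 0.545 -0.221  0.259] 169.4
```

View pics/w4.png

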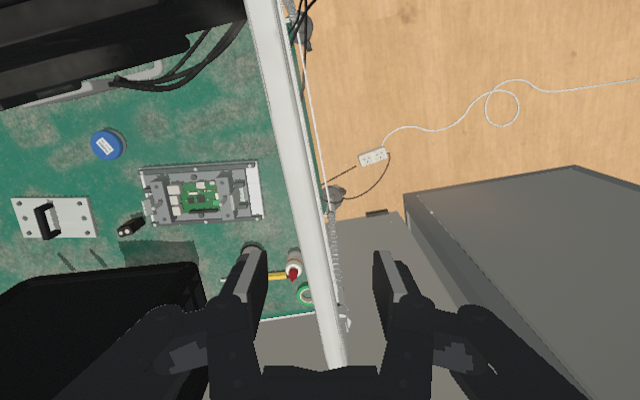

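The view shows the fixture at (140..263, 160..228) and the plate at lower left. Continuing to above the plate.

{"name": "arm_command", "arguments": {"targets": "-0.5 -0.81 0.01 0; -0.5 -0.81 0.01 0; -0.5 -0.81 0.01 0; -0.5 -0.81 0.01 0; -0.5 -0.81 0.01 0"}}

```text
clock: 10.53
tcp_pos: [0.5541, 0.1217, 0.4395]
ee_rot: [0.285, 3.116, -0.005]
wrist_force: [1.3, -0.2, -0.1]
grip_width: 0.0508
gripper_force: 0.0
```

{"name": "arm_command", "arguments": {"targets": "-0.22 -0.97 0 0; -0.22 -0.97 0 0; -0.22 -0.97 0 0; -0.22 -0.97 0 0; -0.22 -0.97 0 0"}}

```text
clock: 10.95
tcp_pos: [0.5612, -0.0764, 0.4405]
ee_rot: [0.284, 3.116, -0.004]
wrist_force: [-0.0, 0.8, -0.2]
grip_width: 0.0512
gripper_force: 0.0
```

{"name": "arm_command", "arguments": {"targets": "-0.04 -0.71 0.01 0; -0.04 -0.71 0.01 0; -0.04 -0.71 0.01 0; -0.04 -0.71 0.01 0; -0.04 -0.71 0.01 0"}}

```text
clock: 11.37
tcp_pos: [0.5433, -0.2188, 0.4376]
ee_rot: [0.29, 3.117, -0.003]
wrist_force: [-0.0, 1.1, -1.0]
grip_width: 0.0512
gripper_force: 0.0
```

{"name": "arm_command", "arguments": {"targets": "0.02 0 0.9 0; 0.02 0 0.9 0; 0.02 0 0.9 0; 0.02 0 0.9 0; 0.02 0 0.9 0"}}

```text
clock: 11.78
tcp_pos: [0.5401, -0.2124, 0.2528]
ee_rot: [0.282, 3.123, 0.002]
wrist_force: [-0.1, -0.9, -0.0]
grip_width: 0.0513
gripper_force: 0.0
```

```bash
python3 - <<'E'
from h import *
s,M=st()
c=cam('wrist'); save(c,'w5.png'); im=c['image'].astype(int); mx,mn=im.max(2),im.min(2)
u,v=proj(c,[.546,-.22,.02]).astype(int); print(u,v)
np.save('w5.npy',c['image'])
rects(c,(u-150,max(v-100,0),u+150,v+100),(mn>115)&(mx-mn<35),.008,3000)
rects(c,(u-40,v-70,u+40,v+70),mx<70,.040,100)
E
```

```text
t 11.7833 tcp [ 0.5401 -0.2124  0.2528] xang 169.68 z [ 6.e-03  9.e-04 -1.e+00] F [-0.1 -0.9 -0. ] m [ 0.03 -0.03  0.02] q [-0.52  0.31  0.11  1.37  0.   -0.34]
313 168
c (289.5, 200.0) world mm 587.8 -261.4 [226.  176.1] 79.69
```

View pics/w5.png

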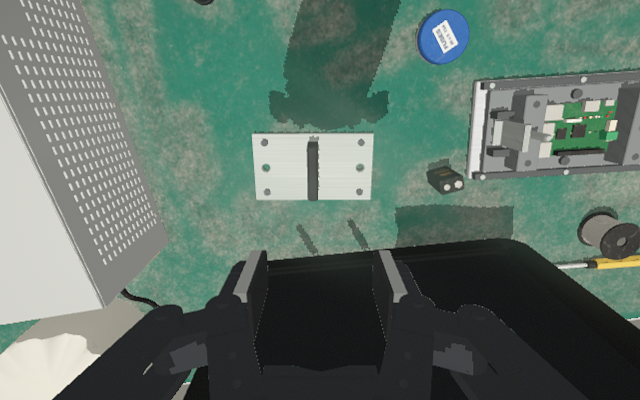

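The plate is at (254..373, 132..200) with its handle at about (313,170), square to the image. The tin, battery, fixture and spool are on the right.

```bash
python3 - <<'E'
from h import *
s,M=st(); c=cam('wrist'); im=c['image'].astype(int)
box=(240,118,390,212); m=((im[:,:,0]>150)&(im.max(2)-im.min(2)<45)); m=cv2.morphologyEx(m.astype(np.uint8),cv2.MORPH_OPEN,np.ones((3,3)))
rects(c,box,m,.008,3000)
m=(im.max(2)<75).astype(np.uint8); rects(c,(300,136,326,204),m,.034,150)
# fixture edges: left end bar + screw points at z~.02..
plan([(.546,-.22,.026,0)])
for p in [(474,80),(470,178),(640,69),(636,172)]: print(p,ray(c,*p,.02).round(4))
E
```

```text
t 11.8333 tcp [ 0.5402 -0.2125  0.2528] xang 169.68 z [ 0.0053  0.0013 -1.    ] F [ 0.9 -0.2 -1.1] m [0.06 0.01 0.01] q [-0.52  0.31  0.11  1.38  0.   -0.34]
c (312.8498840332031, 166.29037475585938) world mm 546.9 -221.5 [141.5  81.7] 80.21
[-0.02 -0.03  1.15] 0 -> [ 0.546 -0.22   0.026] 169.7
(474, 80) [ 0.4813 -0.0344  0.02  ]
(470, 178) [ 0.5895 -0.0419  0.02  ]
(640, 69) [0.5015 0.1382 0.02  ]
(636, 172) [0.6169 0.1489 0.02  ]
```

{"name": "arm_command", "arguments": {"targets": "-0.036 -0.038 0.2 -0.005; -0.036 -0.038 0.4 -0.005; -0.036 -0.038 0.6 -0.005; -0.036 -0.038 0.75 -0.005; -0.036 -0.038 0.75 -0.005", "jaw": 0.5}}

```text
clock: 12.3
tcp_pos: [0.5485, -0.2226, 0.1051]
ee_rot: [0.27, 3.123, 0.001]
wrist_force: [-0.2, 0.8, 0.8]
grip_width: 0.0428
gripper_force: 0.0
```

{"name": "arm_command", "arguments": {"targets": "0 0 0 0; 0 0 0 0"}}

```text
clock: 12.47
tcp_pos: [0.5515, -0.2245, 0.1121]
ee_rot: [0.269, 3.113, -0.006]
wrist_force: [-0.1, -0.3, 0.1]
grip_width: 0.0425
gripper_force: 0.0
```

```bash
python3 - <<'E'
from h import *
s,M=st(); plan([(.547,-.2215,.027,0)])
c=cam('wrist'); save(c,'w6.png'); print(proj(c,[.547,-.2215,.034]), proj(c,s['tcp_pos']))
im=c['image'].astype(int); u,v=proj(c,[.547,-.2215,.04]).astype(int); print(u,v)
m=(im.max(2)<75).astype(np.uint8); rects(c,(u-40,v-60,u+40,v+60),m,.040,300)
E
```

```text
t 12.4667 tcp [ 0.5515 -0.2245  0.1121] xang 170.11 z [ 0.0164 -0.0052 -0.9999] F [-0.1 -0.3  0.1] m [ 0.02  0.03 -0.01] q [-0.53  0.39 -0.13  1.04  0.   -0.36]
[0.03 0.01 0.42] 0 -> [ 0.547 -0.222  0.028] 170.1
[323.05422504 204.29525671] [319.67576182 272.81975199]
323 207
c (323.5, 185.5) world mm 532.5 -218.8 [11.1 44.9] 79.86
```

View pics/w6.png

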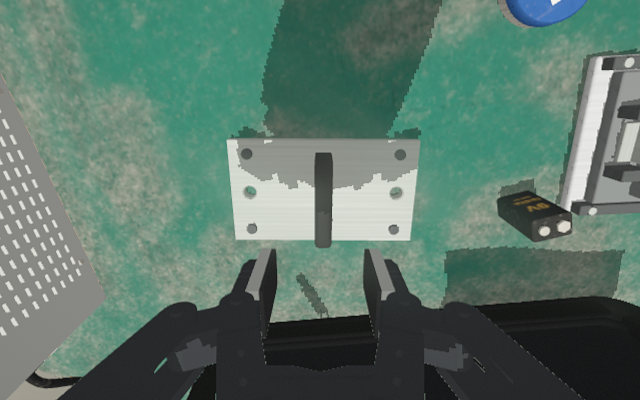

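The handle is at (323, 153..247), the plate at (228..420, 139..240), and the fingers straddle the handle column as intended.

{"name": "arm_command", "arguments": {"targets": "0.03 0.01 0.15 0; 0.03 0.01 0.3 0; 0.03 0.01 0.42 0; 0.03 0.01 0.42 0; 0.03 0.01 0.42 0"}}

```text
clock: 12.93
tcp_pos: [0.546, -0.2216, 0.0264]
ee_rot: [0.27, 3.116, -0.004]
wrist_force: [0.3, 0.7, 0.4]
grip_width: 0.0429
gripper_force: 0.0
```

```bash
python3 - <<'E'
from h import *
s,M=st(); plan([(.547,-.2215,.027,0)])
c=cam('wrist'); 
for z in(.008,.04): print(proj(c,[.547,-.2215,z]))
im=c['image'].astype(int); print(im.shape); m=((im[:,:,0]>140)&(im.max(2)-im.min(2)<45)).astype(np.uint8); rects(c,(150,100,500,330),m,.008,3000)
E
```

```text
t 12.9333 tcp [ 0.546  -0.2216  0.0264] xang 170.09 z [ 0.0137 -0.0037 -0.9999] F [0.3 0.7 0.4] m [ 0.05 -0.   -0.01] q [-0.53  0.46 -0.26  0.84  0.   -0.36]
[-0.  0. -0.] 0 -> [ 0.546 -0.222  0.026] 170.1
[320.20291803 255.04846631]
[320.2808559  292.02572715]
(400, 640, 3)
c (320.21929931640625, 250.3013458251953) world mm 547.4 -221.6 [142.   81.4] 79.88
```

{"name": "arm_command", "arguments": {"targets": "0 0 0 0; 0 0 0 0; 0 0 0 0; 0 0 0 0; 0 0 0 0", "jaw": 0, "force": 80}}

```text
clock: 13.4
tcp_pos: [0.5463, -0.2218, 0.027]
ee_rot: [0.27, 3.114, -0.005]
wrist_force: [-0.9, 0.2, 8.5]
grip_width: 0.0107
gripper_force: 78.4
```

{"name": "arm_command", "arguments": {"targets": "0 0 0 0; 0 0 0 0; 0 0 -0.1 0; 0 0 -0.3 0; 0 0 -0.6 0"}}

```text
clock: 13.82
tcp_pos: [0.5429, -0.2203, 0.1269]
ee_rot: [0.271, 3.12, -0.001]
wrist_force: [1.7, -0.5, -3.1]
grip_width: 0.0105
gripper_force: 78.7
```

{"name": "arm_command", "arguments": {"targets": "0 0 -0.15 0; 0 0 -0.15 0; 0 0 -0.15 0"}}

```text
clock: 14.07
tcp_pos: [0.5443, -0.2212, 0.1588]
ee_rot: [0.27, 3.113, -0.006]
wrist_force: [-0.3, 0.2, -3.9]
grip_width: 0.0103
gripper_force: 78.9
```

```bash
python3 - <<'E'
from h import *
s,M=st(); print(s['grip_width'],s['gripper_force']); plan([(.54,-.06,.18,0),(.541,.067,.18,0)])
E
```

```text
t 14.0667 tcp [ 0.5443 -0.2212  0.1588] xang 170.09 z [ 0.0166 -0.0054 -0.9998] F [-0.3  0.2 -3.9] m [-0.07  0.07 -0.  ] q [-0.53  0.35 -0.07  1.14  0.   -0.36]
0.010251663245145854 78.86328935623169
[ 0.16  0.79 -0.11] 0 -> [ 0.54 -0.06  0.18] 170.1
[ 0.1   0.63 -0.  ] 0 -> [0.542 0.068 0.179] 170.1
```

{"name": "arm_command", "arguments": {"targets": "0.05 0.2 -0.2 0; 0.09 0.4 -0.4 0; 0.09 0.5 -0.4 0; 0.09 0.5 -0.4 0; 0.09 0.5 -0.4 0"}}

```text
clock: 14.48
tcp_pos: [0.5421, -0.117, 0.2364]
ee_rot: [0.266, 3.117, -0.003]
wrist_force: [0.5, -0.1, -4.0]
grip_width: 0.0103
gripper_force: 79.2
```

{"name": "arm_command", "arguments": {"targets": "0 0 0 0; 0 0 0 0"}}

```text
clock: 14.65
tcp_pos: [0.5416, -0.1196, 0.2344]
ee_rot: [0.271, 3.119, -0.003]
wrist_force: [-0.2, 0.1, -3.3]
grip_width: 0.0106
gripper_force: 79.2
```

```bash
python3 - <<'E'
from h import *
import pickle
s,M=st()
w=cam('wrist'); t=cam('top'); pickle.dump((w,t,s),open('v.pkl','wb'))
for c in (w,t): print([proj(c,[x,y,.05]).round(0).tolist() for x,y in ((.49,-.05),(.49,.18),(.6,-.05),(.6,.18))])
P=[proj(w,[x,y,.04]) for x in (.47,.62) for y in (-.07,.2)]; P=np.array(P); a=P.min(0).astype(int)-8; b=P.max(0).astype(int)+8; a=a.clip(0); 
wi=w['image'][a[1]:b[1],a[0]:b[0],::-1]; k=800/wi.shape[1]; wi=cv2.resize(wi,None,fx=k,fy=k,interpolation=cv2.INTER_CUBIC)[:390]
ti=t['image'][185:230,236:316,::-1]; ti=cv2.resize(ti,None,fx=4.6,fy=4.6,interpolation=cv2.INTER_CUBIC)
print(a,b,k,wi.shape,ti.shape)
o=np.zeros((600,800,3),np.uint8); o[:wi.shape[0],:wi.shape[1]]=wi; o[392:392+ti.shape[0],:ti.shape[1]]=ti[:208]
# second: whole wrist view small
sm=cv2.resize(w['image'][:,:,::-1],(330,206)); o[392:598,400:730]=sm
cv2.imwrite('pics/fx.png',o)
E
```

```text
t 14.65 tcp [ 0.5416 -0.1196  0.2344] xang 170.06 z [ 0.0101 -0.0027 -0.9999] F [-0.2  0.1 -3.3] m [-0.04  0.05 -0.03] q [-0.37  0.26  0.01  1.3   0.   -0.2 ]
[[383.0, 108.0], [636.0, 63.0], [394.0, 215.0], [620.0, 178.0]]
[[312.0, 220.0], [242.0, 224.0], [310.0, 188.0], [241.0, 192.0]]
[349  28] [660 238] 2.7491408934707904 (390, 800, 3) (207, 368, 3)
```

View pics/fx.png

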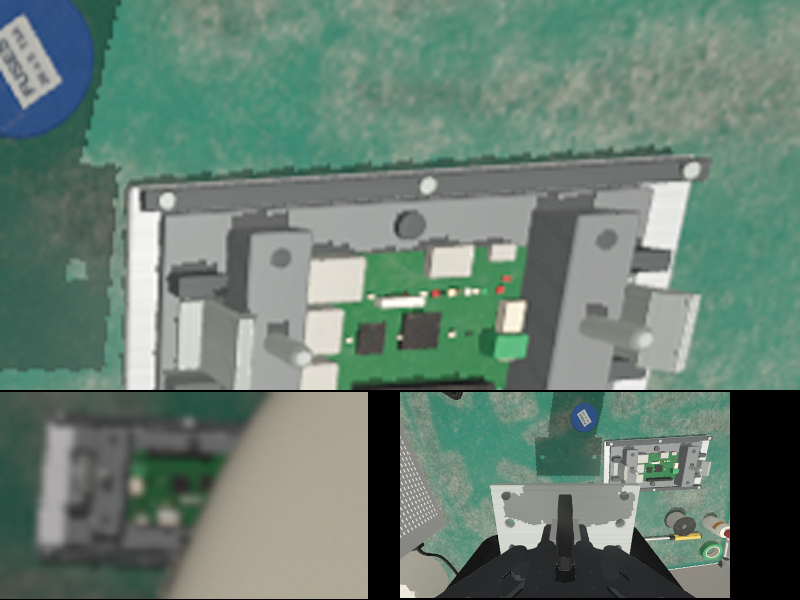

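The crop shows both dowel pins clearly. The left tip is at (303,357) and the right tip at (643,340) in the crop, which is wrist pixels (459,158) and (583,152). The top camera is partly blocked by the arm.

```bash
python3 - <<'E'
from h import *
import pickle
w,t,s=pickle.load(open('v.pkl','rb'))
g=lambda x,y:(349+x/2.7491,28+y/2.7491)
a=ray(w,*g(302,356),.073);b=ray(w,*g(642,339),.073); d=b-a
print(a.round(4),b.round(4),np.linalg.norm(d),'mid',(a+b)/2,'heading',np.degrees(np.arctan2(d[1],d[0])))
a=ray(w,*g(277,339),.048);b=ray(w,*g(588,322),.048); d=b-a
print('base',a.round(4),b.round(4),np.linalg.norm(d),'mid',(a+b)/2,np.degrees(np.arctan2(d[1],d[0])))
# rail screws
for p in ((168,201),(428,185),(691,171)): print(ray(w,*g(*p),.03).round(4))
# plate in hand: corners
im=w['image'].astype(int); m=((im[:,:,0]>140)&(im.max(2)-im.min(2)<45)).astype(np.uint8)
M=Rot.from_rotvec(s['ee_rot']).as_matrix()
rects(w,(170,170,470,330),m,s['tcp_pos'][2]-.0195,2000); print(s['tcp_pos'])
E
```

```text
[0.5434 0.0101 0.073 ] [0.5571 0.1218 0.073 ] 0.11245291126303453 mid [0.55026015 0.06594458 0.073     ] heading 83.01312870468817
base [0.5427 0.0113 0.048 ] [0.5557 0.1214 0.048 ] 0.11092875247945516 mid [0.54923952 0.06635381 0.048     ] 83.26576109495521
[ 0.4898 -0.019   0.03  ]
[0.5004 0.0739 0.03  ]
[0.5117 0.1668 0.03  ]
c (321.99993896484375, 242.49996948242188) world mm 539.1 -119.2 [149.2  84.6] 80.08
[ 0.54155991 -0.11960102  0.23438554]
```

```bash
cat > holes.py <<'E'
from h import *
def holes(w,s):
    g=cv2.cvtColor(w['image'],cv2.COLOR_RGB2GRAY)[170:335,150:490]
    bh=cv2.morphologyEx(g,cv2.MORPH_BLACKHAT,np.ones((19,19)))
    n,l,st_,c=cv2.connectedComponentsWithStats((bh>45).astype(np.uint8))
    for i in range(1,n):
        if 20<st_[i,4]<250 and max(st_[i,2:4])<22: 
            p=c[i]+[150,170]; print(p.round(1),st_[i,2:5],ray(w,*p,s['tcp_pos'][2]-.0185)[:2].round(4),ray(w,*p,s['tcp_pos'][2]-.0105)[:2].round(4))
if __name__=='__main__':
    import pickle; w,t,s=pickle.load(open('v.pkl','rb')); holes(w,s)
    for d in (-.0185,-.0105): print(proj(w,[.5416,-.1196-.056,s['tcp_pos'][2]+d]))
E
python3 holes.py
```

```text
[483.4 173.8] [ 18  13 108] [ 0.5126 -0.0346] [ 0.5098 -0.0384]
[204.9 201. ] [ 19  18 248] [ 0.503  -0.1704] [ 0.5007 -0.167 ]
[434.6 201.9] [ 18  18 184] [ 0.523  -0.0586] [ 0.5196 -0.061 ]
[453.3 204.7] [ 4 14 49] [ 0.5261 -0.0495] [ 0.5225 -0.0525]
[426.2 254.2] [ 18  16 225] [ 0.5515 -0.0646] [ 0.5467 -0.0667]
[261.9 256.5] [15  3 24] [ 0.538  -0.1498] [ 0.5338 -0.1474]
[384.4 256.6] [17  3 31] [ 0.5492 -0.0864] [ 0.5444 -0.0874]
[458.1 273. ] [ 18  18 186] [ 0.5659 -0.0485] [ 0.5603 -0.0515]
[182.7 280.5] [17  7 75] [ 0.545  -0.1954] [ 0.5404 -0.1906]
[482.3 281.4] [15  4 37] [ 0.5735 -0.0357] [ 0.5674 -0.0394]
[217.2 297.2] [11  4 27] [ 0.5585 -0.18  ] [ 0.5533 -0.176 ]
[407.4 297.6] [13  2 22] [ 0.5769 -0.0766] [ 0.5706 -0.0781]
[216.35505435 269.65911492]
[211.63590911 278.08957157]
```

{"name": "arm_command", "arguments": {"targets": "0.12 0.92 0 -0.034; 0.12 0.92 0 -0.034; 0.12 0.92 0 -0.034; 0.12 0.92 0 -0.034; 0.12 0.92 0 -0.034"}}

```text
clock: 15.17
tcp_pos: [0.5498, 0.0693, 0.2349]
ee_rot: [0.186, 3.124, -0.002]
wrist_force: [0.1, -0.8, -3.4]
grip_width: 0.0104
gripper_force: 79.4
```

{"name": "arm_command", "arguments": {"targets": "0 0 0 0; 0 0 0.2 0; 0 0 0.4 0; 0 0 0.5 0; 0 0 0.5 0"}}

```text
clock: 15.58
tcp_pos: [0.5488, 0.0649, 0.1305]
ee_rot: [0.19, 3.132, -0.005]
wrist_force: [-1.7, -0.8, -3.3]
grip_width: 0.0105
gripper_force: 79.3
```

{"name": "arm_command", "arguments": {"targets": "0 0 0 0; 0 0 0 0"}}

```text
clock: 15.75
tcp_pos: [0.5524, 0.0652, 0.137]
ee_rot: [0.189, 3.121, -0.004]
wrist_force: [0.3, -0.3, -3.1]
grip_width: 0.0105
gripper_force: 79.3
```

```bash
python3 - <<'E'
from h import *
import holes
s,M=st(); print(s['grip_width'])
w=cam('wrist'); import pickle; pickle.dump((w,s),open('v2.pkl','wb'))
holes.holes(w,s)
plan([(.550,.066,.1115,0)])
E
```

```text
t 15.75 tcp [0.5524 0.0652 0.137 ] xang 173.08 z [ 0.0145 -0.0035 -0.9999] F [ 0.3 -0.3 -3.1] m [-0.01  0.02 -0.  ] q [-0.03  0.31 -0.18  1.07 -0.    0.09]
0.010522579221943645
[449.  182.2] [ 20  11 153] [0.5213 0.132 ] [0.5185 0.129 ]
[434.8 201.6] [ 18  16 215] [0.5305 0.1252] [0.5272 0.1225]
[202.3 223.2] [ 3 12 24] [0.5281 0.0083] [0.525  0.0118]
[213.1 254.2] [ 19  19 230] [0.5462 0.0096] [0.5421 0.0131]
[426.6 254.6] [ 20  14 212] [0.5598 0.1208] [0.555  0.1184]
[265.  257.1] [15  4 35] [0.5512 0.0364] [0.5468 0.0385]
[217.2 297. ] [ 8  5 23] [0.5726 0.0057] [0.5671 0.0094]
[464.5 331.4] [14  8 69] [0.6128 0.142 ] [0.6052 0.1385]
[0.02 0.   0.13] 0 -> [0.549 0.066 0.111] 173.1
```

{"name": "arm_command", "arguments": {"targets": "0.016 0.002 0.05 0; 0.016 0.002 0.1 0; 0.016 0.002 0.15 0; 0.016 0.002 0.165 0; 0.016 0.002 0.165 0"}}

```text
clock: 16.22
tcp_pos: [0.5484, 0.0667, 0.102]
ee_rot: [0.187, 3.124, -0.004]
wrist_force: [0.0, -0.6, -3.3]
grip_width: 0.0105
gripper_force: 79.4
```

{"name": "arm_command", "arguments": {"targets": "0 0 0.01 0; 0 0 0.02 0; 0 0 0.03 0; 0 0 0.03 0; 0 0 0.03 0"}}

```text
clock: 16.63
tcp_pos: [0.5493, 0.0662, 0.0968]
ee_rot: [0.188, 3.122, -0.006]
wrist_force: [2.0, -5.0, -5.1]
grip_width: 0.0106
gripper_force: 79.2
```

```bash
python3 - <<'E'
from h import *
import holes
s,M=st(); print(s['grip_width'])
w=cam('wrist'); import pickle; pickle.dump((w,s),open('v3.pkl','wb'))
holes.holes(w,s)
plan([(.5497,.066,.095,0)])
E
```

```text
t 16.6333 tcp [0.5493 0.0662 0.0968] xang 173.12 z [ 0.0138 -0.0044 -0.9999] F [ 2.  -5.  -5.1] m [-1.04 -0.61 -0.01] q [-0.03  0.34 -0.25  0.97 -0.    0.09]
0.010588102927987463
[457.3 180.9] [ 8  7 37] [0.5179 0.1369] [0.5151 0.1337]
[204.6 201.4] [ 21  17 247] [0.5137 0.0131] [0.5112 0.0164]
[433.9 201.4] [ 17  16 209] [0.5272 0.1256] [0.5239 0.123 ]
[178.  218.6] [ 3 16 25] [ 0.5212 -0.0024] [0.5183 0.0017]
[203.1 229.6] [ 4 10 25] [0.5287 0.0087] [0.5253 0.0123]
[426.9 255.2] [ 20  15 164] [0.557  0.1219] [0.5522 0.1195]
[263.7 256.4] [17  5 50] [0.5476 0.0367] [0.5432 0.0388]
[384.1 256.8] [12  3 29] [0.5553 0.0996] [0.5506 0.0983]
[167.1 265.5] [ 4 13 34] [ 0.5469 -0.0154] [ 0.5426 -0.0105]
[457.1 272.8] [ 17  19 190] [0.5697 0.1379] [0.5642 0.1346]
[152.7 284.7] [ 9 12 61] [ 0.5577 -0.0264] [ 0.5528 -0.0209]
[215.7 297.4] [ 8  5 24] [0.5697 0.0058] [0.5642 0.0096]
[232.1 297.6] [14  2 23] [0.571  0.0148] [0.5654 0.018 ]
[464.5 331.2] [14  9 73] [0.6094 0.1429] [0.6017 0.1394]
[173.4 332.2] [11  6 38] [ 0.5903 -0.0238] [ 0.5837 -0.0185]
[-0.   -0.    0.01] 0 -> [0.549 0.066 0.095] 173.1
```

{"name": "arm_command", "arguments": {"targets": "-0.003 -0.005 0 0; -0.003 -0.005 0 0; -0.003 -0.005 0 0"}}

```text
clock: 16.93
tcp_pos: [0.5493, 0.0657, 0.0968]
ee_rot: [0.187, 3.123, -0.004]
wrist_force: [0.9, -1.6, -3.8]
grip_width: 0.0105
gripper_force: 79.4
```

```bash
python3 - <<'E'
from h import *
st()
E
```

```text
t 16.9333 tcp [0.5493 0.0657 0.0968] xang 173.14 z [ 0.0129 -0.0031 -0.9999] F [ 0.9 -1.6 -3.8] m [-0.36 -0.15  0.  ] q [-0.03  0.34 -0.25  0.97 -0.    0.09]
```

{"name": "arm_command", "arguments": {"targets": "-0.001 -0.002 0.01 0; -0.001 -0.002 0.02 0; -0.001 -0.002 0.03 0; -0.001 -0.002 0.04 0; -0.001 -0.002 0.04 0"}}

```text
clock: 17.35
tcp_pos: [0.5496, 0.0653, 0.0886]
ee_rot: [0.187, 3.123, -0.004]
wrist_force: [0.5, -0.8, -1.6]
grip_width: 0.0103
gripper_force: 79.7
```

```bash
python3 - <<'E'
from h import *
st()
E
```

```text
t 17.35 tcp [0.5496 0.0653 0.0886] xang 173.15 z [ 0.0131 -0.0032 -0.9999] F [ 0.5 -0.8 -1.6] m [-0.05 -0.09  0.01] q [-0.03  0.35 -0.26  0.95 -0.    0.09]
```

Both pins are in and the plate is meeting the catches. Pushing on down.

{"name": "arm_command", "arguments": {"targets": "0 -0.001 0.01 0; 0 -0.001 0.02 0; 0 -0.001 0.03 0; 0 -0.001 0.04 0; 0 -0.001 0.04 0"}}

```text
clock: 17.77
tcp_pos: [0.5493, 0.065, 0.08]
ee_rot: [0.187, 3.124, -0.004]
wrist_force: [1.2, 0.3, -5.6]
grip_width: 0.0104
gripper_force: 79.3
```

{"name": "arm_command", "arguments": {"targets": "0 0 0.005 0; 0 0 0.01 0; 0 0 0.015 0; 0 0 0.02 0; 0 0 0.02 0"}}

```text
clock: 18.18
tcp_pos: [0.5495, 0.065, 0.0764]
ee_rot: [0.187, 3.123, -0.004]
wrist_force: [-0.0, -0.7, -2.2]
grip_width: 0.0103
gripper_force: 79.4
```

```bash
python3 - <<'E'
from h import *
st()
E
```

```text
t 18.1833 tcp [0.5495 0.065  0.0764] xang 173.14 z [ 0.0124 -0.0032 -0.9999] F [-0.  -0.7 -2.2] m [ 0.01 -0.03  0.03] q [-0.03  0.36 -0.28  0.92 -0.    0.09]
```

{"name": "arm_command", "arguments": {"targets": "0 0 0.005 0; 0 0 0.01 0; 0 0 0.015 0; 0 0 0.015 0"}}

```text
clock: 18.52
tcp_pos: [0.5496, 0.065, 0.075]
ee_rot: [0.187, 3.122, -0.004]
wrist_force: [-5.9, -0.2, 11.4]
grip_width: 0.0103
gripper_force: 81.5
```

```bash
python3 - <<'E'
from h import *
st()
E
```

```text
t 18.5167 tcp [0.5496 0.065  0.075 ] xang 173.15 z [ 0.014  -0.0035 -0.9999] F [-5.9 -0.2 11.4] m [-0.01  1.03  0.  ] q [-0.03  0.36 -0.28  0.92 -0.    0.09]
```

{"name": "arm_command", "arguments": {"targets": "0 0 0.005 0; 0 0 0.01 0; 0 0 0.01 0; 0 0 0.01 0"}}

```text
clock: 18.85
tcp_pos: [0.5497, 0.065, 0.075]
ee_rot: [0.187, 3.12, -0.004]
wrist_force: [-12.8, 0.3, 31.1]
grip_width: 0.0106
gripper_force: 84.3
```

```bash
python3 - <<'E'
from h import *
st(); c=cam('wrist'); save(c,'w8.png')
E
```

```text
t 18.85 tcp [0.5497 0.065  0.075 ] xang 173.15 z [ 0.0158 -0.0037 -0.9999] F [-12.8   0.3  31.1] m [-0.05  2.46 -0.03] q [-0.03  0.36 -0.28  0.91 -0.    0.09]
```

{"name": "arm_command", "arguments": {"targets": "0 0 -0.01 0; 0 0 -0.02 0; 0 0 -0.025 0; 0 0 -0.03 0; 0 0 -0.03 0"}}

```text
clock: 19.32
tcp_pos: [0.5496, 0.065, 0.0767]
ee_rot: [0.187, 3.124, -0.004]
wrist_force: [2.4, 0.4, -12.8]
grip_width: 0.0105
gripper_force: 78.7
```

```bash
python3 - <<'E'
from h import *
st()
E
```

```text
t 19.3167 tcp [0.5496 0.065  0.0767] xang 173.14 z [ 0.0117 -0.0032 -0.9999] F [  2.4   0.4 -12.8] m [ 0.08 -0.64 -0.01] q [-0.03  0.36 -0.28  0.92 -0.    0.09]
```

The catches hold the plate down evenly: about 9 N of pull with no roll moment. I'll re-seat it, release and leave.

{"name": "arm_command", "arguments": {"targets": "0 0 0.01 0; 0 0 0.02 0; 0 0 0.025 0; 0 0 0.025 0; 0 0 0.012 0"}}

```text
clock: 19.73
tcp_pos: [0.5497, 0.0649, 0.0763]
ee_rot: [0.187, 3.122, -0.004]
wrist_force: [0.9, 0.4, -3.7]
grip_width: 0.0105
gripper_force: 80.1
```

{"name": "arm_command", "arguments": {"targets": "0 0 -0.002 0; 0 0 -0.002 0; 0 0 -0.002 0; 0 0 -0.002 0; 0 0 -0.002 0", "jaw": 0.45}}

```text
clock: 20.15
tcp_pos: [0.5498, 0.0649, 0.0756]
ee_rot: [0.187, 3.123, -0.004]
wrist_force: [0.4, -0.4, 0.1]
grip_width: 0.0388
gripper_force: 0.0
```

{"name": "arm_command", "arguments": {"targets": "0 0 0 0; 0 0 -0.1 0; 0 0 -0.25 0; 0 0 -0.4 0; 0 0 -0.4 0"}}

```text
clock: 20.57
tcp_pos: [0.5508, 0.0652, 0.1611]
ee_rot: [0.186, 3.115, -0.004]
wrist_force: [1.0, 0.2, -0.1]
grip_width: 0.0382
gripper_force: 0.0
```

```bash
python3 - <<'E'
from h import *
s,M=st(); print(s['grip_width'])
w=cam('wrist'); im=w['image'].astype(int)
m=((im[:,:,0]>140)&(im.max(2)-im.min(2)<45)).astype(np.uint8)
p=proj(w,[.5499,.0655,.056]); print(p)
rects(w,(150,90,490,310),m,.056,1500)
E
```

```text
t 20.5667 tcp [0.5508 0.0652 0.1611] xang 173.15 z [ 0.0206 -0.0035 -0.9998] F [ 1.   0.2 -0.1] m [-0.02 -0.02 -0.  ] q [-0.03  0.29 -0.15  1.11 -0.    0.09]
0.038203059008361434
[319.90849213 196.22058511]
c (387.6091613769531, 187.6572265625) world mm 556.3 115.5 [ 94.7 106.4] 88.49
c (254.43045043945312, 194.53237915039062) world mm 546.5 17.6 [ 92.3 104. ] 72.71
```

I'll give one gentle press on the bar top with shut fingers to make sure the plate is fully down.

{"name": "arm_command", "arguments": {"targets": "0.008 0 0.1 0; 0.008 0 0.2 0; 0.008 0 0.25 0; 0.008 0 0.25 0; 0.008 0 0.25 0", "jaw": 0, "force": 40}}

```text
clock: 21.03
tcp_pos: [0.5473, 0.0652, 0.1051]
ee_rot: [0.187, 3.125, -0.004]
wrist_force: [0.9, -0.1, -0.1]
grip_width: 0.0002
gripper_force: 0.0
```

{"name": "arm_command", "arguments": {"targets": "0 0 0.01 0; 0 0 0.02 0; 0 0 0.03 0; 0 0 0.04 0; 0 0 0.04 0"}}

```text
clock: 21.45
tcp_pos: [0.5482, 0.0652, 0.099]
ee_rot: [0.187, 3.121, -0.004]
wrist_force: [-3.3, -1.5, 10.8]
grip_width: 0.0
gripper_force: 5.5
```

```bash
python3 - <<'E'
from h import *
s,M=st(); print(s['grip_width'])
E
```

```text
t 21.45 tcp [0.5482 0.0652 0.099 ] xang 173.15 z [ 0.0148 -0.0035 -0.9999] F [-3.3 -1.5 10.8] m [-0.04  0.69  0.04] q [-0.03  0.33 -0.25  0.97 -0.    0.09]
1.4015483969784943e-05
```

Contact comes at TCP z = 0.099, which is the bar-top height of a fully seated plate. One slightly firmer push, then back off.

{"name": "arm_command", "arguments": {"targets": "0 0 0.006 0; 0 0 0.006 0; 0 0 0.006 0"}}

```text
clock: 21.7
tcp_pos: [0.5482, 0.0652, 0.099]
ee_rot: [0.187, 3.12, -0.004]
wrist_force: [-6.8, -0.1, 22.3]
grip_width: 0.0001
gripper_force: 10.9
```

{"name": "arm_command", "arguments": {"targets": "0 0 -0.1 0; 0 0 -0.3 0; 0 0 -0.5 0; 0 0 -0.5 0; 0 0 -0.5 0"}}

```text
clock: 22.12
tcp_pos: [0.5477, 0.0655, 0.1991]
ee_rot: [0.187, 3.118, -0.004]
wrist_force: [-0.1, -0.1, -1.0]
grip_width: -0.0001
gripper_force: 0.0
```

```bash
python3 - <<'E'
from h import *
st(); print(r.close_job())
E
```

```text
t 22.1167 tcp [0.5477 0.0655 0.1991] xang 173.15 z [ 0.0182 -0.0035 -0.9998] F [-0.1 -0.1 -1. ] m [-0.03  0.03 -0.02] q [-0.03  0.27 -0.08  1.21 -0.    0.09]
the job is handed in; nothing more can be done
None
```

The plate is on both pins and pressed home, and the catches held it against an upward pull; it is released and the job was handed in at about 22 s, though the hand-in returned no verdict.

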